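# Seat the spice jar in its stand

## Robot

A 6-joint arm with a two-finger parallel gripper is mounted at the origin on a cart in front of the work surface, level with it; the furniture and walls round the work are solid. World frame = base frame: x ahead of the robot, y to its left, z up, the work surface at z = 0. Lengths are in mm, angles in rad, forces in N, time in s.
With the tool pointing down it reaches from about 275 to 750 mm from the base axis. Payload 10.2 kg.
Tool frame: the origin (TCP) lies at the very end of the fingers, on their centre line; the grasp point (between the pads) lies 19 mm behind it; z points along the fingers, y is the line along which they close (so a half turn about z gives the same grasp; the last joint's range is limited). The gripper opens to 85 mm and grips with 20 to 120 N. Pads are 22 mm wide; open, the fingers measure 114 mm over their backs; the gripper's body (76 mm by 85 mm) begins 54 mm behind the grasp point. The pads swing forward as they close: fully open they stand 13 mm farther back than shut.
Start: joints at [0.982, 0.313, 1.498, -0, 1.331, -0.223], TCP at [187.804, 490.266, 231.294] pointing down, gripper open.
Joint ranges: [-2.94, 2.94], [-0.97, 2.17], [0.19, 2.56], [-1.23, 4.37], [0.02, 3.11], [-2.88, 2.88]. Speed limits (rad/s): [2.39, 2.39, 3.01, 3.14, 3.14, 3.14].

## Interface

Orientations are given as a unit quaternion [w, x, y, z].
In Python, from rig import ctrl, optics gives the robot as it stands. The module is installed in compiled form; this text tells all that it offers.
- The arm moves only by the shell command python3 -m handwheel 'ROWS' [FORCE]. ROWS is JSON, a list that holds one entry, the list of rows, each a list of 5 numbers: the gripper command: -1 is fully open, 1 is shut, values between are in proportion, then the shift along the world's x, y, z in units of 50 mm (1.0 is 50 mm), then the turn about the world's z in units of 8 degrees (1.0 is 8 degrees). In form: [[[gripper, tx, ty, tz, twist], ...]]. A call has 1 to 10 rows; each row shifts and turns the commanded pose from where the row before left it; what a row does not reach is not made up. A row lasts 1/10 s, in which the tool goes at most 50 mm and 8.59 degrees, less where a joint would pass 70% of its speed; a pose out of reach is approached as far as the arm can. A call is refused whole if a number of a shift passes 1 or a number of a turn 1, either way. A call with a gripper value outside its range is refused whole. The fingers move at their own pace and stop on an object; FORCE is the grip in N (left out, the last holds). Time passes only in rows, so rows that do not move let the fingers close. It gives the time, the measured TCP pose, the force, the opening and the grip force at its end, in the units of the state.
- ctrl.sense(): the state, without advancing time (a new reading comes with each control period).
- optics.capture(name): name is "scene" or "top"; returns a dict with "img" (400x640x3 uint8, blue, green, red), "K" (3x3 intrinsics, pixels), "R" (3x3) and "t" (3): a world point X has camera coordinates R X + t. Camera axes: x right, y down, z forward; pixel columns grow to the right and rows downward; lengths in mm; the calibration is good to about 2 mm. A picture is of the moment at which its call begins. There is no depth.
- ctrl.finish_job(): hands the job in; it is judged then, once.
The state is a dict: "time_s": time; "joints": joint angles; "dq": joint speeds; "tau": joint torques, N m; "eef_pos": TCP position; "ee_rot": TCP orientation; "force": force on the tool from outside, world axes, zero at the start; "wrist_torque": the same for the moment, N m; "grip_width": opening from 0.0 (shut) to 1.0 (fully open); "grip_force": force on a finger pad.
Only numpy, scipy, OpenCV 4.12 (cv2) and the standard library are available. Lean on these libraries where they do the work, as an engineer would, in place of code of your own. Each camera call takes 0.05 s, during which the arm holds its last target. There are 200 camera calls.

## Task

Put the loose red-capped spice jar from the front of the worktop into the empty hole of the wooden spice stand: lower it upright, straight down, until it sits on the bottom of the hole, and only then let go. Leave the jar that is already in the stand where it is.

Things in the scene. Friction and masses are not known exactly. Their poses are not given: they have to be found in the camera images.
- spice_jar: the loose spice jar: a small upright glass jar with a dark label and a red round cap, 106 mm tall, standing on the front part of the worktop beside a tomato and a matchbox (not one of those at the back wall, not the one in the stand). Body 42 mm in diameter, cap 45 mm in diameter over the top 21 mm. Mass 0.08 to 0.15 kg. Origin: centre of its underside; z along the jar to the cap.
- spice_stand: light wooden block with a thin dark band, 85 x 185 x 45 mm high, fixed to the worktop, standing at any angle. Two round blind holes in its top, 58 mm in diameter, 33 mm deep with flat floors 12 mm above the worktop and square, unchamfered edges, 95 mm apart along its y axis: the one at y = +47.5 mm is empty, the one at y = -47.5 mm holds a jar. Origin: centre of its underside, on the worktop; z up.
- empty_bore (a point): centre of the mouth of the stand's empty hole, level with the top of the block, 45 mm above the worktop; the hole's floor is 33 mm below it. Axes as the stand's.
- seated_jar: a second spice jar of the same size (106 mm tall, red cap 45 mm in diameter), already standing loose in the stand's other hole; its cap's top is 118 mm above the worktop. Origin: centre of its underside; z up.
Mind the look-alikes: they are no part of the job. Leave any blue or turquoise look-alike of the seated_jar alone.

How it is judged:
By the outcome, as a careful person would: the job done as asked, in the order asked, and still so for the second after the job is handed in, with the robot touching nothing.
It also fails if it takes over 38 s, if anything falls off the work surface, if the arm or the gripper's body presses on something with over 40 N, if the wrist force passes 120 N, or if a joint passes its speed limit or range.

## Working session

There is one attempt and no reset: what is moved stays moved. The work goes in short steps, Python scripts to look and compute and a shell command to move; the robot and the scene stay as the last step left them, time stands still between calls to the robot, and variables do not carry over. Pictures are saved under pics/ and viewed, at most 10 in all, crops included, and the job is handed in when it is done.

```bash
mkdir -p pics
python3 - <<'E'
from rig import ctrl, optics
import cv2, numpy as np
for n in("scene","top"):
    c=optics.capture(n); cv2.imwrite(f"pics/{n}0.png",c["img"]); print(n,c["K"].tolist(),np.round(c["R"],3).tolist(),np.round(c["t"],1))
    np.savez(f"{n}0.npz",**c)
s=ctrl.sense(); print(s)
E
```

```text
scene [[519.25740147481, 0.0, 321.9725501949785], [0.0, 519.25740147481, 196.72993317116445], [0.0, 0.0, 1.0]] [[0.65, -0.759, 0.023], [-0.333, -0.312, -0.89], [0.683, 0.571, -0.456]] [-330.2  193.2  908.5]
top [[484.3940229549453, 0.0, 319.19409191171366], [0.0, 484.3940229549453, 198.66369594067075], [0.0, 0.0, 1.0]] [[0.013, -1.0, 0.005], [-0.982, -0.013, -0.191], [0.191, -0.003, -0.982]] [ -71.2  457.6 1353.2]
{'time_s': 0.1, 'joints': array([ 9.81626863e-01,  3.13353146e-01,  1.49838956e+00, -4.25084975e-05,
        1.33104197e+00, -2.23390794e-01]), 'dq': array([-0.00031304, -0.00349947, -0.0010015 ,  0.00011152, -0.00126853,
        0.00121019]), 'tau': array([ 1.65368925e-03, -4.12900579e+01, -2.60141015e+01, -1.89347124e-04,
        3.04468354e-03,  5.98760380e-05]), 'eef_pos': array([187.65208247, 490.0453823 , 230.80253795]), 'ee_rot': array([-2.16576935e-04,  1.81866469e-01,  9.83323056e-01, -5.55650401e-04]), 'force': array([-0.32101651,  0.81110247,  0.14084098]), 'wrist_torque': array([-0.04992304,  0.0069131 , -0.01469749]), 'grip_force': 0.0, 'grip_width': 0.996945009385811}
```

View pics/scene0.png

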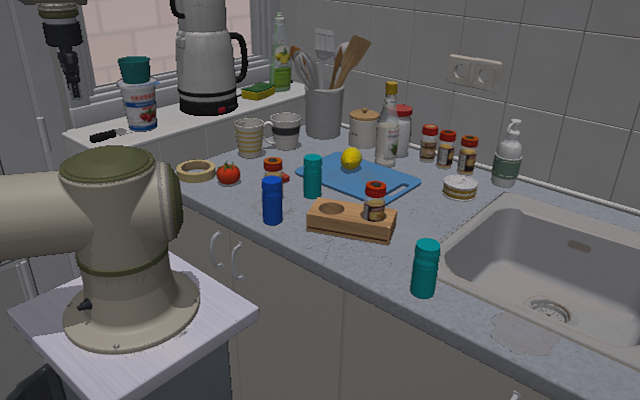

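View pics/top0.png

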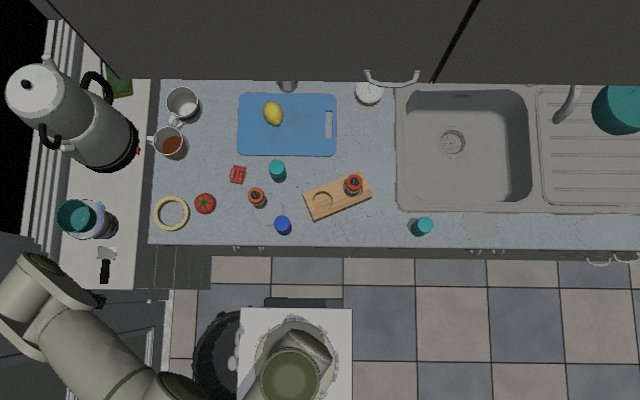

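The scene view shows five red-capped jars: three at the back wall (429/447/468, ~130–140), one in the stand (375,190), and one beside the tomato (228,173) and matchbox at (273,168), which is (257,197) in the top view. The last one fits the description. The empty hole is at scene (331,208), top (323,198). I'll confirm with an enlarged crop and measure.

```bash
cat > h.py <<'E'
import numpy as np, cv2
def ray(c,uv,z):
    R,t,K=c["R"],c["t"],c["K"]; o=-R.T@t; d=R.T@np.linalg.solve(K,[uv[0],uv[1],1.]); return (o+d*(z-o[2])/d[2])[:2]
def proj(c,X):
    p=c["K"]@(c["R"]@np.array(X,float)+c["t"]); return p[:2]/p[2]
def blobs(c,lo,hi,box,amin=20):
    h=cv2.cvtColor(c["img"],cv2.COLOR_BGR2HSV); m=cv2.inRange(h,lo,hi)
    k=np.zeros_like(m); x0,y0,x1,y1=box; k[y0:y1,x0:x1]=m[y0:y1,x0:x1]
    n,l,st,ce=cv2.connectedComponentsWithStats(k); return [(st[i].tolist(),ce[i].round(1).tolist()) for i in range(1,n) if st[i,4]>=amin],k
E
python3 - <<'E'
from h import *
S,T=[dict(np.load(f"{n}0.npz")) for n in("scene","top")]
print("top red",blobs(T,(0,130,70),(10,255,255),(180,160,380,230),12)[0])
print("scene red",blobs(S,(0,150,70),(8,255,255),(200,140,400,240),12)[0])
b,k=blobs(T,(8,60,60),(25,200,255),(295,165,380,225),40)
print(b)
cn=np.vstack([c for c in cv2.findContours(k,0,2)[0] if cv2.contourArea(c)>40]); r=cv2.minAreaRect(cn); print(r)
for p in cv2.boxPoints(r): print(p, ray(T,p,45).round(1))
a=cv2.resize(T["img"][160:235,185:385],None,fx=4,fy=4,interpolation=2)
d=cv2.resize(S["img"][145:245,210:410],None,fx=3,fy=3,interpolation=2)
im=np.zeros((600,800,3),np.uint8); im[:300]=a; im[300:600,:600]=d
cv2.imwrite("pics/crop.png",im)
E
```

```text
top red [([230, 165, 16, 19, 187], [237.8, 174.1]), ([346, 175, 16, 16, 136], [353.9, 182.4]), ([248, 188, 16, 16, 92], [256.2, 195.2]), ([197, 193, 15, 8, 57], [203.4, 196.5]), ([195, 198, 20, 16, 173], [205.3, 206.1])]
scene red [([264, 162, 18, 10, 113], [272.0, 166.8]), ([217, 167, 23, 17, 305], [227.8, 174.9]), ([282, 173, 7, 9, 42], [285.1, 177.5]), ([366, 181, 20, 17, 237], [375.3, 189.8])]
[([303, 170, 70, 51, 1656], [334.5, 197.1])]
((337.28363037109375, 195.3209991455078), (30.34395408630371, 64.4705810546875), 67.67134094238281)
[301.70123 193.53342] [472.7 -14.4]
[361.33777 169.03983] [ 548.1 -187.1]
[372.86603 197.10858] [ 465. -220.]
[313.2295  221.60217] [391.3 -48.9]
```

View pics/crop.png

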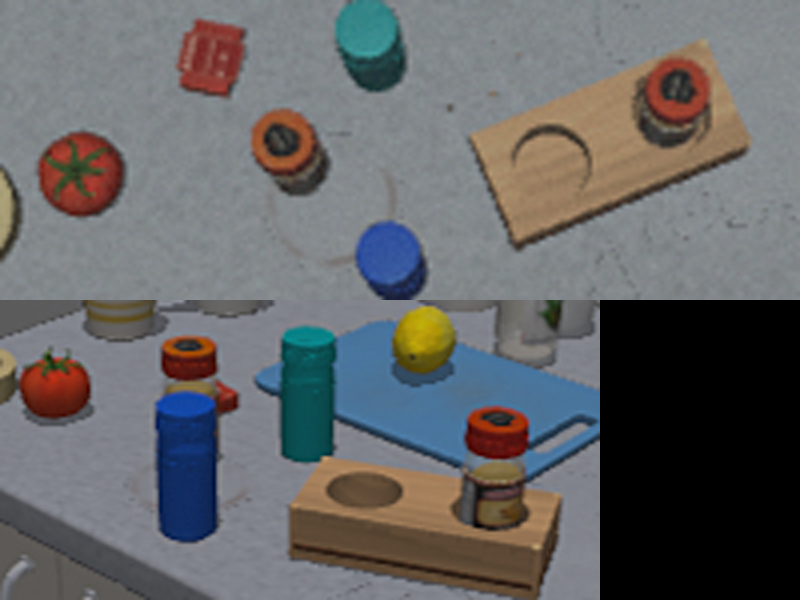

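The crop confirms the loose jar: orange-red cap at top (256,195), beside the tomato (205,203) and matchbox (238,174). The hole is near (323,201).

Run:
```python
from h import *
S,T=[dict(np.load(f"{n}0.npz")) for n in("scene","top")]
f=lambda u,v,z: ray(T,(185+u/4-.4,160+v/4-.4),z).round(1)
print("jar",f(285,141,106),"scene",ray(S,(210+190/3,145+(345-300)/3),106).round(1))
print("hole",f(551,165,45),"scene",ray(S,(210+365/3,145+190/3),45).round(1))
print("seated",f(677,90,118),"scene",ray(S,(210+498/3,145+120/3),118).round(1))
print("blue",f(392,246,106),"turq",f(367,28,106))
c=np.array([[472.7,-14.4],[548.1,-187.1],[465,-220],[391.3,-48.9]]);m=c.mean(0);d=(c[0]-c[1]+c[3]-c[2]);d/=np.hypot(*d);print("from block",m,d,m+47.5*d)
```

```text
jar [454.8 109.8] scene [455.6 111. ]
hole [452.  -74.3] scene [452.6 -74.2]
seated [ 491.8 -159.6] scene [ 491.  -161.2]
blue [382.7  34.1] turq [535.9  55.7]
from block [ 469.275 -117.6  ] [-0.39787702  0.91743876] [450.37584161 -74.02165891]
```

```bash
python3 -m handwheel '[[[-1,0.5,-0.72,0,0.3],[-1,0.5,-0.72,0,0.3],[-1,0.5,-0.72,0,0.3],[-1,0.5,-0.72,0,0.3],[-1,0.5,-0.72,0,0.3],[-1,0.5,-0.72,0,0.3],[-1,0.5,-0.72,0,0],[-1,0.5,-0.72,0,0],[-1,0.5,-0.72,0,0],[-1,0.5,-0.72,0,0]]]' 40
```

```text
time_s: 1.1
eef_pos: [438.4, 128.6, 231.2]
ee_rot: [-0.0, 0.057, 0.998, 0.0]
force: [1.1, 0.9, 0.6]
grip_width: 0.998
grip_force: 0.0
```

```bash
python3 -m handwheel '[[[-1,0.34,-0.38,-0.4,0],[-1,0,0,-0.7,0],[-1,0,0,-0.7,0],[-1,0,0,-0.2,0],[-1,0,0,0,0]]]'
python3 - <<'E'
from h import *; from rig import optics,ctrl
im=np.zeros((600,800,3),np.uint8)
T=optics.capture("top");S=optics.capture("scene")
im[:300]=cv2.resize(T["img"][160:235,185:385],None,fx=4,fy=4,interpolation=2)
im[300:,:600]=cv2.resize(S["img"][110:210,190:390],None,fx=3,fy=3,interpolation=2)
cv2.imwrite("pics/c1.png",im); print(ctrl.sense()["eef_pos"])
E
```

```text
time_s: 1.6
eef_pos: [454.3, 111.3, 130.7]
ee_rot: [-0.001, 0.057, 0.998, -0.0]
force: [0.4, 0.3, 0.3]
grip_width: 1.002
grip_force: 0.0
[455.51669644 111.42693448 132.67293283]
```

View pics/c1.png

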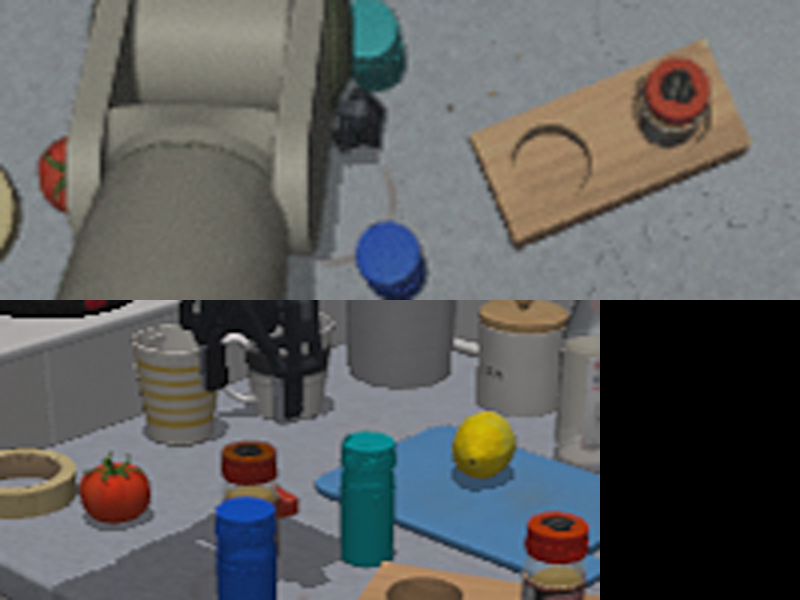

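The fingers, at (215,375) and (292,405) in the lower crop, straddle the jar's cap at (249,455). The neighbours are clear. Descending and gripping.

```bash
python3 -m handwheel '[[[-1,0,0,-0.4,0],[-1,0,0,-0.5,0],[-1,0,0,-0.5,0],[-1,0,0,-0.3,0],[-1,0,0,0,0],[-1,0,0,0,0]]]'
python3 -m handwheel '[[[0.2,0,0,0,0],[0.2,0,0,0,0],[0.2,0,0,0,0],[1,0,0,0,0],[1,0,0,0,0],[1,0,0,0,0],[1,0,0,0,0],[1,0,0,0,0]]]' 40
```

```text
time_s: 2.3
eef_pos: [455.8, 111.4, 47.8]
ee_rot: [0.001, 0.057, 0.998, 0.0]
force: [-0.9, -0.1, -0.3]
grip_width: 0.999
grip_force: 0.0
time_s: 3.1
eef_pos: [455.3, 111.4, 47.0]
ee_rot: [0.001, 0.057, 0.998, 0.0]
force: [-0.2, 1.2, 6.8]
grip_width: 0.51
grip_force: 30.3
```

```bash
python3 -m handwheel '[[[1,0,0,0,0],[1,0,0,0.2,0],[1,0,0,0.5,0],[1,0,0,0.6,0],[1,0,0,0.6,0],[1,0,0,0.5,0],[1,0,0,0.2,0],[1,0,0,0,0],[1,0,0,0,0]]]' 40
python3 - <<'E'
from h import *; from rig import optics,ctrl
im=np.zeros((600,800,3),np.uint8)
S=optics.capture("scene")
im=cv2.resize(S["img"][60:210,190:390],None,fx=4,fy=4,interpolation=2)
cv2.imwrite("pics/c2.png",im)
E
```

```text
time_s: 4.0
eef_pos: [454.3, 111.2, 175.3]
ee_rot: [-0.001, 0.057, 0.998, -0.0]
force: [-0.6, -0.7, -1.1]
grip_width: 0.509
grip_force: 33.6
```

View pics/c2.png

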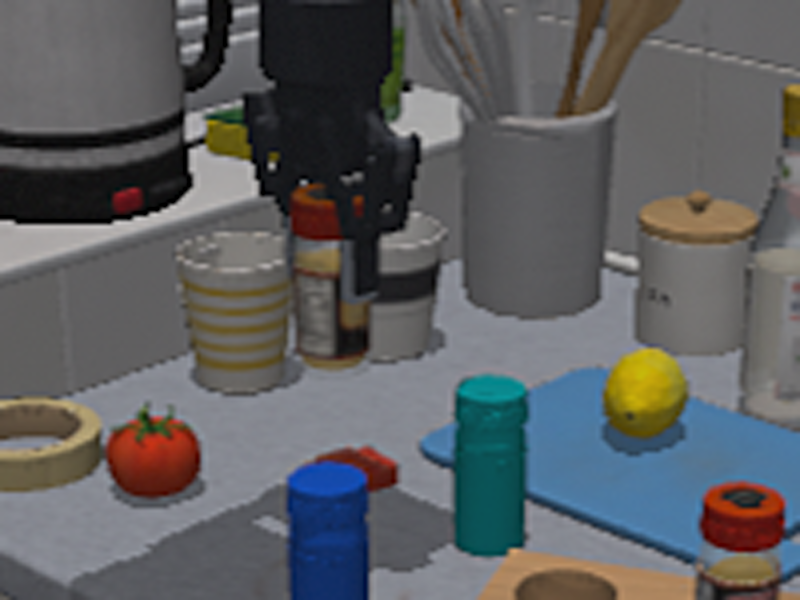

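The jar is lifted upright, held below the cap, with its bottom at crop (335,360). Carrying it over the hole and turning the fingers across the stand.

```bash
python3 -m handwheel '[[[1,0,-0.2,0,-0.7],[1,0,-0.4,0,-0.8],[1,0,-0.5,0,-0.8],[1,0,-0.5,0,-0.8],[1,0,-0.5,0,-0.8],[1,0,-0.5,0,-0.8],[1,0,-0.5,0,-0.8],[1,0,-0.4,0,-0.8],[1,-0.05,-0.2,0,-0.8],[1,0,0,0,-0.4]]]'
python3 -m handwheel '[[[1,0,0,-0.4,0],[1,0,0,-0.4,0],[1,0,0,-0.2,0],[1,0,0,0,0],[1,0,0,0,0],[1,0,0,0,0]]]'
python3 - <<'E'
from h import *; from rig import optics,ctrl
im=np.zeros((600,800,3),np.uint8)
T=optics.capture("top");S=optics.capture("scene")
np.savez("s2.npz",**S); np.savez("t2.npz",**T)
im[:200,:533]=cv2.resize(T["img"][160:235,285:485],(533,200),interpolation=2)
im[200:]=cv2.resize(S["img"][140:240,260:460],(800,400),interpolation=2)
cv2.imwrite("pics/c3.png",im); print(ctrl.sense()["eef_pos"])
for z in(12,47): print(z, [ (proj(S,(x,y,z))-[260,140])*4+[0,200] for x,y in[(452,-74.2)]])
E
```

```text
time_s: 5.05
eef_pos: [451.6, -74.8, 175.0]
ee_rot: [-0.001, 0.551, 0.834, -0.0]
force: [0.7, 0.4, -1.4]
grip_width: 0.511
grip_force: 33.6
time_s: 5.65
eef_pos: [452.7, -73.9, 127.0]
ee_rot: [0.001, 0.549, 0.836, 0.0]
force: [-0.0, -0.3, -0.3]
grip_width: 0.507
grip_force: 33.6
[452.59573901 -73.83874742 126.90110632]
12 [array([284.10212661, 525.22072751])]
47 [array([286.06549733, 470.49458673])]
```

View pics/c3.png

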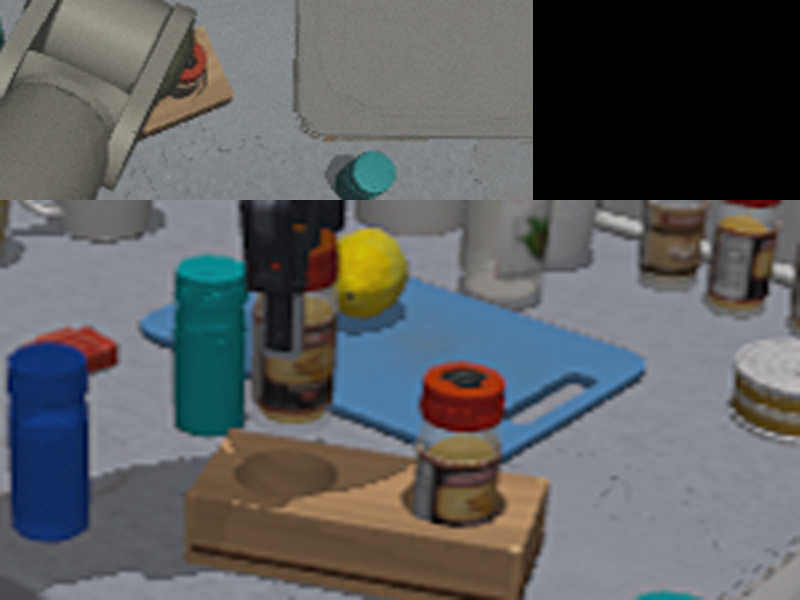

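The jar hangs upright above the hole: its base centre is at about (294,415), with the hole centre at (286,473). Projection would put the base at about x=288, so the jar sits roughly 2 mm to the right. I'll correct that slightly and descend.

```bash
python3 -m handwheel '[[[1,-0.02,0.04,-0.2,0],[1,0,0,-0.3,0],[1,0,0,-0.2,0],[1,0,0,-0.1,0],[1,0,0,0,0],[1,0,0,0,0]]]'
python3 -m handwheel '[[[1,0,0,-0.1,0],[1,0,0,-0.1,0],[1,0,0,-0.1,0],[1,0,0,-0.1,0],[1,0,0,0,0],[1,0,0,0,0]]]'
```

```text
time_s: 6.35
eef_pos: [451.5, -71.8, 86.6]
ee_rot: [0.0, 0.549, 0.836, 0.0]
force: [-1.1, 0.6, -0.8]
grip_width: 0.509
grip_force: 33.6
time_s: 6.95
eef_pos: [451.3, -71.7, 66.2]
ee_rot: [-0.0, 0.549, 0.836, -0.0]
force: [-0.2, 0.0, -0.2]
grip_width: 0.508
grip_force: 33.6
```

```bash
python3 -m handwheel '[[[1,0,0,-0.05,0],[1,0,0,-0.04,0],[1,0,0,-0.02,0],[1,0,0,0,0],[1,0,0,0,0]]]'
python3 -m handwheel '[[[1,0,0,-0.02,0],[1,0,0,0,0],[1,0,0,0,0]]]'
```

```text
time_s: 7.45
eef_pos: [451.3, -71.8, 60.8]
ee_rot: [0.0, 0.549, 0.836, 0.0]
force: [-0.4, -0.3, -1.7]
grip_width: 0.514
grip_force: 33.6
time_s: 7.75
eef_pos: [451.3, -71.8, 59.8]
ee_rot: [0.0, 0.549, 0.836, -0.0]
force: [-0.2, 0.1, -1.3]
grip_width: 0.513
grip_force: 33.6
```

Run:
```python
from h import *; from rig import optics
S=optics.capture("scene")
cv2.imwrite("pics/c4.png",cv2.resize(S["img"][140:240,260:460],(800,400),interpolation=2))
```

```text
(no output)
```

View pics/c4.png

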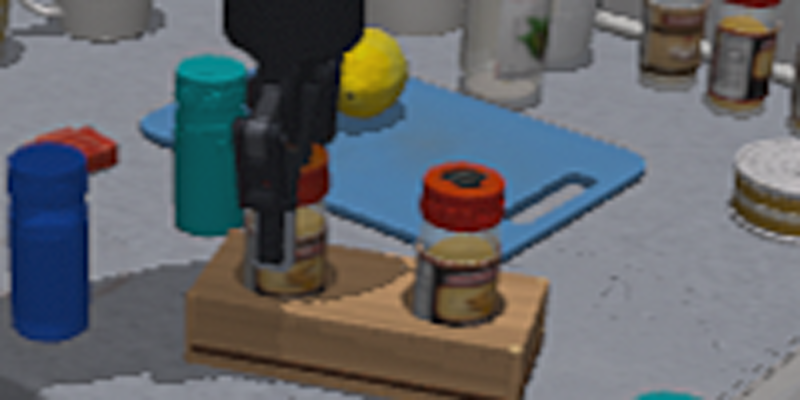

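The jar (285,250) is in the hole, with no contact with the floor yet. I'll continue in 1 mm steps until the force shows contact.

```bash
python3 -m handwheel '[[[1,0,0,-0.02,0],[1,0,0,0,0],[1,0,0,0,0]]]'
python3 -m handwheel '[[[1,0,0,-0.02,0],[1,0,0,0,0],[1,0,0,0,0]]]'
```

```text
time_s: 8.1
eef_pos: [451.4, -71.8, 59.1]
ee_rot: [0.0, 0.549, 0.836, 0.0]
force: [-1.1, 0.9, 3.9]
grip_width: 0.505
grip_force: 33.9
time_s: 8.4
eef_pos: [451.7, -71.8, 58.9]
ee_rot: [0.001, 0.549, 0.836, 0.0]
force: [-3.6, 2.1, 16.4]
grip_width: 0.51
grip_force: 34.1
```

Floor contact came at TCP z≈59, as expected. Easing the load, opening, and retreating straight up.

```bash
python3 -m handwheel '[[[1,0,0,0.01,0],[1,0,0,0,0],[0.2,0,0,0,0],[0,0,0,0,0],[-0.3,0,0,0,0],[-0.6,0,0,0,0],[-0.8,0,0,0,0],[-0.8,0,0,0,0],[-0.8,0,0,0,0]]]'
python3 -m handwheel '[[[-0.8,0,0,0.2,0],[-0.8,0,0,0.4,0],[-0.8,0,0,0.6,0],[-0.8,0,0,0.7,0],[-0.8,0,0,0.7,0],[-0.8,0,0,0.6,0],[-0.8,0,0,0.2,0],[-0.8,0,0,0,0],[-0.8,0,0,0,0]]]'
python3 -m handwheel '[[[-0.8,-0.4,0.5,0.2,0],[-0.8,-0.4,0.7,0,0],[-0.8,-0.4,0.7,0,0],[-0.8,-0.4,0.7,0,0],[-0.8,0,0.5,0,0],[-0.8,0,0.5,0,0],[-0.8,0,0,0,0],[-0.8,0,0,0,0],[-0.8,0,0,0,0]]]'
python3 - <<'E'
from h import *; from rig import optics
T=optics.capture("top");S=optics.capture("scene")
im=np.zeros((600,800,3),np.uint8)
im[:200,:533]=cv2.resize(T["img"][160:235,205:405],(533,200),interpolation=2)
im[200:]=cv2.resize(S["img"][140:240,260:460],(800,400),interpolation=2)
cv2.imwrite("pics/c5.png",im)
E
```

```text
time_s: 9.3
eef_pos: [451.3, -71.7, 58.2]
ee_rot: [-0.0, 0.549, 0.836, -0.0]
force: [-0.2, 0.4, 1.1]
grip_width: 0.896
grip_force: 0.0
time_s: 10.2
eef_pos: [450.8, -71.6, 227.2]
ee_rot: [-0.001, 0.549, 0.836, -0.0]
force: [-0.3, 0.3, -0.7]
grip_width: 0.901
grip_force: 0.0
time_s: 11.1
eef_pos: [371.2, 107.7, 237.6]
ee_rot: [-0.001, 0.549, 0.836, -0.0]
force: [0.7, -0.5, 0.3]
grip_width: 0.9
grip_force: 0.0
```

View pics/c5.png

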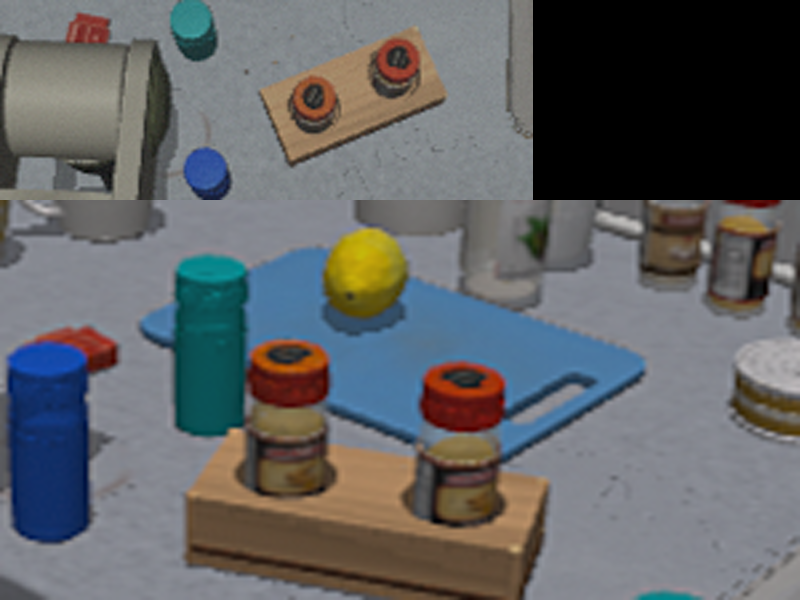

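Both jars stand upright in the stand: the placed one at (288,420), the original unmoved at (463,440). The robot is clear of everything.

```bash
python3 -c "
from rig import ctrl; print(ctrl.finish_job())"
```

```text
the job is handed in; nothing more can be done
None
```

The loose red-capped jar stands upright in the stand's empty hole, let go only after the wrist force showed it touching the floor. The other jar was left where it was, and the job is handed in at about 11 s of the 38 s allowed.

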